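# Press a pin home with the bench clamp, then let it off

### The job

Use the ratchet scissor clamp to press the steel pin fully home in its hole in the wooden block: swing the moving handle shut until the jaw bears firmly on the bottomed pin, but do not squeeze so hard that the block would split, then take your hand off and let the clamp hold on its teeth by itself for about two seconds. Then press that handle sideways (downward, out of the scissor plane) to free the teeth and let the clamp open fully, leaving the pin in. Keep the robot off the pin and the block, and leave the things lying around alone.

Things in the scene. Friction and masses are not known exactly. Their poses are not given: they have to be found in the camera images.
- clamp: Steel scissor clamp screwed to the bench, fixed. Origin: on the bench under the pivot, z up, -x along the handles, +x along the jaws. Scissor plane 52 mm above the bench. Base plate 172 x 124 x 10. Fixed handle on the -y side, ending in a loop 178 mm from the pivot; moving handle on the +y side. A toothed rack bar (z 63 to 74 mm) crosses over the moving handle 119 to 131 mm from the pivot.
- lever (a joint): Swing of the moving half about the upright pivot at the clamp's origin, rad: 0 = fully open, 0.46 = end. Closing is anticlockwise from above (its handle goes to the clamp's -y). A weak spring opens it. Between 0.15 and 0.42 the rack teeth, every 0.0275 rad, let it close but not open.
- handle (a joint): Sideways (downward) bend of the moving handle about a level axis 45 mm from the pivot, rad: 0 = rest, 0.10 = end, 13 mm down at the loop; a spring brings it back. A sprung pawl in it clicks along the rack from below. Bent beyond 0.04 (5 mm down at the loop) the pawl is clear; that takes 3 to 5 N pressed down on the loop. Let up over the teeth, it catches again: keep it down until the lever is open.
- loop (a point): Centre of the moving handle's black finger loop, 178 mm from the pivot, at half its thickness, 52 mm above the bench. Own x axis points away from the pivot, y in the closing direction, z up. The loop is 64 mm long (x), 46 mm wide (y), 12 mm thick, filled by a web 7 mm thick; outer side straight for 26 mm.
- pad: Round rubber pad of radius 8 mm on the moving jaw, 80 mm from the pivot, on a spring of 3.6 N/mm; origin at its centre. Pushing the loop square in the closing direction takes 1 to 2 N empty, 3 to 5 N over the teeth while the pin slides, then 0.7 N more per mm at the loop; each tooth adds or takes about 1 N. 9 to 12 N at the loop is firm; let go, it falls back by up to one tooth. Above 13.5 N the block may split.
- pin: Steel pin, 18 mm thick, along the clamp's y; origin at the centre of its outer end, 52 mm above the bench. It stands 19 mm out of the block at the start and slides in (+y) against about 3 N until it meets the bottom of the hole, 3 to 17 mm on; how far differs each time and cannot be seen. It is bottomed when the resistance starts to climb steadily.
- block: Wooden block 56 x 40 x 66 mm fixed on the clamp's base plate against the fixed jaw; origin at the centre of its underside; the pin's hole is in its -y face.
- tape_small: Small black roll of tape, 58 mm across, 19 mm high, lying on the bench; leave it alone. Origin under its centre.
- tape_ring: Ring of masking tape, 94 mm across, 25 mm high, lying on the bench; leave it alone. Origin under its centre.
- glue: Tube of glue, 146 mm long, lying on the bench; leave it alone. Origin under its centre.
- driver: Screwdriver, 218 mm long, lying on the bench; leave it alone. Origin under its centre.

How it is judged:
By the outcome, as a careful person would: the job done as asked, in the order asked, and still so for the second after the job is handed in, with the robot touching nothing.
It also fails if it takes over 69 s, if anything falls off the work surface, if the arm or the gripper's body presses on something with over 40 N, if the wrist force passes 120 N, or if a joint passes its speed limit or range.

### The arm

A 6-joint arm with a two-finger parallel gripper is mounted at the origin on a cart in front of the work surface, level with it; the furniture and walls round the work are solid. World frame = base frame: x ahead of the robot, y to its left, z up, the work surface at z = 0. Lengths are in m, angles in rad, forces in N, time in s.
With the tool pointing down it reaches from about 0.375 to 0.9 m from the base axis. Payload 3.1 kg.
Tool frame: the origin (TCP) lies at the very end of the fingers, on their centre line; the grasp point (between the pads) lies 19 mm behind it; z points along the fingers, y is the line along which they close (so a half turn about z gives the same grasp; the last joint's range is limited). The gripper opens to 85 mm and grips with 20 to 120 N. Pads are 22 mm wide; open, the fingers measure 114 mm over their backs; the gripper's body (76 mm by 85 mm) begins 54 mm behind the grasp point. The pads swing forward as they close: fully open they stand 13 mm farther back than shut.
Start: joints at [-1.371, 0.527, 1.433, -0, 1.181, -0.178], TCP at [0.231, -0.581, 0.231] pointing down, gripper open.
Joint ranges: [-3.08, 3.08], [-0.75, 2.2], [0.22, 2.44], [-1.43, 4.57], [0, 2.65], [-2.85, 2.85]. Speed limits (rad/s): [2.79, 2.79, 3.14, 3.14, 3.14, 3.14].

### API

Orientations are given as a unit quaternion [w, x, y, z].
In Python, from plant import arm gives the robot as it stands.
- The arm moves only by the shell command python3 -m creep 'ROWS'. ROWS is JSON, a list of rows, each an object of numbers: "claw": the closure, from 0 (fully open) to 1 (shut); "dx", "dy", "dz": the shift along the tool's x, y, z as a fraction of full scale; "roll": the turn about the tool's z as a fraction of full scale. In form: [{"claw": .., "dx": .., "dy": .., "dz": .., "roll": ..}, ...]. A call has 1 to 20 rows; each row is the pose to reach, as a shift and turn from the pose commanded when the call began, along the tool's axes at that moment; what a row does not reach only later rows make up. Full scale, the value 1, is 0.3 m for a shift and 60 degrees for a turn. A row lasts 1/10 s, in which the tool goes at most 50 mm and 8.59 degrees, less where a joint would pass 70% of its speed; a pose out of reach is approached as far as the arm can. A call with a number of a shift or a turn outside -1 to 1 is refused whole. A call with a gripper value outside its range is refused whole. The fingers move at their own pace and stop on an object; the grip force is fixed at half the most. Time passes only in rows, so rows that repeat a pose let the fingers close. It gives the time, the measured TCP pose, the force, the opening and the grip force at its end, in the units of the state.
- arm.sense(): the state, without advancing time (a new reading comes with each control period).
- arm.snapshot(name): name is "scene" or "top"; returns (picture, depth): 420x560x3 uint8, blue, green, red; 420x560 float32, m along the optical axis (not along the pixel's ray), 0 where there is no reading.
- arm.camera_model(name): a dict with "K" (3x3 intrinsics, pixels), "dist_coeffs" ([k1, k2, p1, p2, k3] as OpenCV has them; the pictures are not rectified), "cam_to_world" (4x4, takes a point from camera to world coordinates). Camera axes: x right, y down, z forward; pixel columns grow to the right and rows downward; lengths in m; the calibration is good to about 2 mm. A picture is of the moment at which its call begins. camera_model takes no time and is no camera call.
- arm.close_job(): hands the job in; it is judged then, once.
The state is a dict: "time": time; "joints": joint angles; "qd": joint speeds; "joint_efforts": joint torques, N m; "eef_pos": TCP position; "eef_rot": TCP orientation; "ft_force": force on the tool from outside, world axes, zero at the start; "torque": the same for the moment, N m; "opening": finger opening in m; "grip_force": force on a finger pad.
Only numpy, scipy, OpenCV 4.12 (cv2) and the standard library are available. Lean on these libraries where they do the work, as an engineer would, in place of code of your own. Each camera call takes 0.05 s, during which the arm holds its last target. There are 200 camera calls.

## Working session

There is one attempt and no reset: what is moved stays moved. The work goes in short steps, Python scripts to look and compute and a shell command to move; the robot and the scene stay as the last step left them, time stands still between calls to the robot, and variables do not carry over. Pictures are saved under pics/ and viewed, at most 10 in all, crops included, and the job is handed in when it is done.

```bash
mkdir -p pics; cat > h.py <<'E'
import numpy as np, cv2
from plant import arm
def snap(n,f):
    p,d=arm.snapshot(n); cv2.imwrite('pics/%s.png'%f,p); np.savez('pics/%s.npz'%f,d=d); return p,d
def world(n,uv,d):
    m=arm.camera_model(n);K=np.array(m['K']);uv=np.array(uv,float).reshape(-1,1,2)
    r=cv2.undistortPoints(uv,K,np.array(m['dist_coeffs'],float)).reshape(-1,2)
    z=np.array([d[int(round(v)),int(round(u))] for u,v in uv.reshape(-1,2)])
    T=np.array(m['cam_to_world']);P=np.c_[r*z[:,None],z]
    return P@T[:3,:3].T+T[:3,3]
def atz(n,uv,h):
    m=arm.camera_model(n);K=np.array(m['K']);uv=np.array(uv,float).reshape(-1,1,2)
    r=cv2.undistortPoints(uv,K,np.array(m['dist_coeffs'],float)).reshape(-1,2)
    T=np.array(m['cam_to_world']);D=np.c_[r,np.ones(len(r))]@T[:3,:3].T
    return T[:3,3]+D*((h-T[2,3])/D[:,2])[:,None]
E
python3 - <<'E'
from h import *
snap('top','t1');snap('scene','s1');print(arm.sense())
E
```

```text
{'time': 0.1, 'joints': array([-1.37048740e+00,  5.28383868e-01,  1.43378103e+00, -2.75746755e-06,
        1.18143620e+00, -1.78499668e-01]), 'qd': array([ 0.00056472, -0.0024606 , -0.00180622,  0.00166466, -0.00131988,
        0.00013721]), 'joint_efforts': array([-2.08913002e-04, -4.43304384e+01, -1.78586125e+01, -2.75011007e-04,
        3.86019688e-03,  5.15565318e-06]), 'eef_pos': array([ 0.23102754, -0.58002574,  0.23042276]), 'eef_rot': array([-1.00414810e-03,  9.82115971e-01,  1.88274300e-01, -1.22253861e-05]), 'ft_force': array([ 0.13498231, -0.41164084, -1.09702569]), 'torque': array([ 0.01610022, -0.01934818, -0.02095504]), 'grip_force': 0.0, 'opening': 0.08568211125173998}
```

View pics/t1.png

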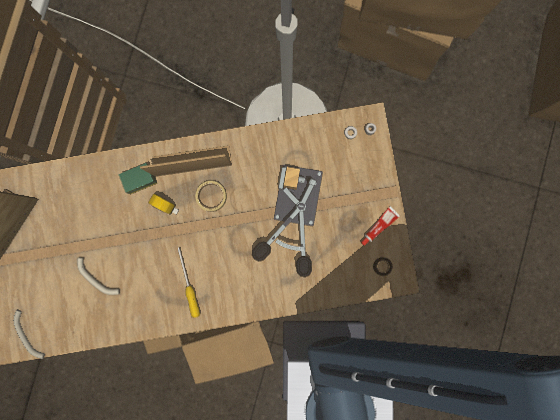

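View pics/s1.png

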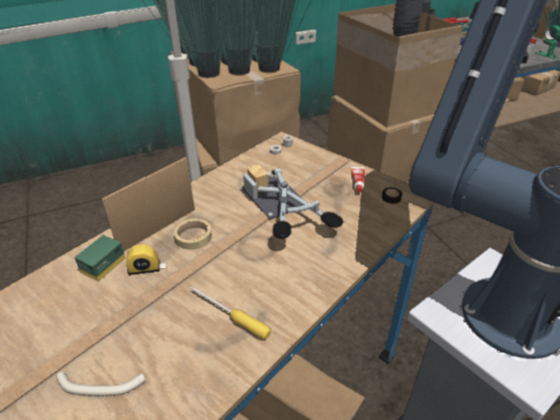

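Top view: pivot near (301,206), moving loop (262,251), fixed loop (304,265), block (292,177), with the tape, glue and driver clear of the handles. I'll zoom in on the clamp and measure it.

```bash
python3 - <<'E'
from h import *
p=cv2.imread('pics/t1.png');d=np.load('pics/t1.npz')['d']
c=p[150:290,235:335];cv2.imwrite('pics/c1.png',cv2.resize(c,None,fx=4.2,fy=4.2,interpolation=cv2.INTER_CUBIC))
# height map cluster of dark loops
u0,v0=235,150
uu,vv=np.meshgrid(np.arange(235,335),np.arange(150,290))
W=world('top',np.c_[uu.ravel(),vv.ravel()],d)
g=c.max(2).ravel()
m=(g<60)&(W[:,2]>.04)&(W[:,2]<.07)
img=np.zeros(c.shape[:2],np.uint8);img.ravel()[m]=255
n,l,s,ce=cv2.connectedComponentsWithStats(img)
for i in range(1,n):
  if s[i,4]>40:
    q=W[(l.ravel()==i)]; e=np.linalg.eigh(np.cov(q[:,:2].T))
    print(s[i],ce[i]+[235,150],q.mean(0),atz('top',[ce[i]+[235,150]],.058),np.sqrt(e[0])*4,e[1][:,1])
print(world('top',[[301,206],[292,177],[262,251],[304,265]],d), atz('top',[[301,206]],.06))
print(np.array(arm.camera_model('top')['cam_to_world']).round(3))
E
```

```text
[ 65 106  11  19  46] [307.41304348 264.19565217] [0.44585798 0.10361223 0.05003558] [[0.44611165 0.10389288 0.058     ]] [0.02494642 0.07126975] [-0.95668601 -0.29112175]
[[0.61691659 0.12408751 0.06972475]
 [0.70186039 0.15120669 0.07554676]
 [0.48369036 0.23836135 0.05260303]
 [0.44312623 0.11347497 0.0428911 ]] [[0.61765248 0.12385935 0.06      ]]
[[ 0.008 -0.998  0.063  0.5  ]
 [-1.    -0.007  0.014  0.16 ]
 [-0.013 -0.063 -0.998  1.621]
 [ 0.     0.     0.     1.   ]]
```

View pics/c1.png

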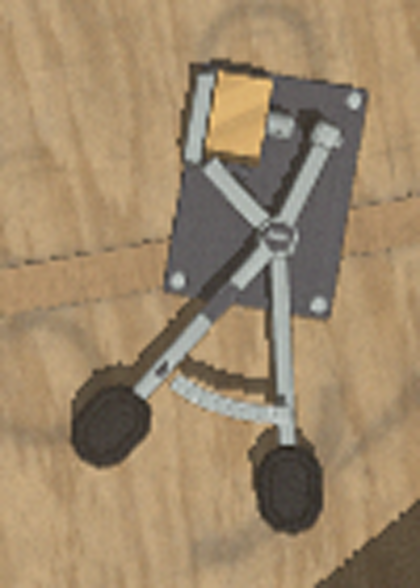

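The crop confirms the layout: pivot at (278,238), moving loop (110,425) and fixed loop (289,487), in crop pixels.

```bash
cat >> h.py <<'E'
def shift(target_xy,ang=None):
    s=arm.sense();q=s['eef_rot'];R=2*np.outer(q[1:],q[1:])+(2*q[0]**2-1)*np.eye(3)+2*q[0]*np.array([[0,-q[3],q[2]],[q[3],0,-q[1]],[-q[2],q[1],0]])
    p=s['eef_pos'];d=np.r_[target_xy,p[2]][:3]-p
    return (R.T@d/.3).round(4), np.degrees(np.arctan2(R[1,0],R[0,0])).round(2)
E
python3 - <<'E'
from h import *
f=lambda u,v:[u/4.2+235-.4,v/4.2+150-.4]
P=atz('top',[f(278,238)],.062)[0];L=atz('top',[f(110,425)],.057)[0];F=atz('top',[f(289,487)],.057)[0]
print(P,L,F)
for X in(L,F):
  r=(X-P)[:2];print(np.linalg.norm(r),np.degrees(np.arctan2(r[1],r[0])))
a=np.arctan2(*(L-P)[1::-1]);r=np.array([np.cos(a),np.sin(a)]);c=np.array([-r[1],r[0]])
print('L178',P[:2]+.178*r,'c',c,'standoff',P[:2]+.178*r-.055*c)
print(shift([.45,-.25]))
E
```

```text
[0.61670578 0.12452095 0.062     ] [0.48432144 0.24172492 0.057     ] [0.44199401 0.11562474 0.057     ]
0.1768117170376628 138.4805337711132
0.17493811200491102 -177.08505319284492
L178 [0.48343174 0.24251261] c [-0.66287447 -0.74873055] standoff [0.51988983 0.28369279]
(array([ 1.085 , -0.7522,  0.0019]), np.float64(21.7))
```

```bash
python3 -m creep '[{"claw":1,"dx":1,"dy":-0.75,"dz":0,"roll":0},{"claw":1,"dx":1,"dy":-0.75,"dz":0,"roll":0},{"claw":1,"dx":1,"dy":-0.75,"dz":0,"roll":0},{"claw":1,"dx":1,"dy":-0.75,"dz":0,"roll":0},{"claw":1,"dx":1,"dy":-0.75,"dz":0,"roll":-0.4467},{"claw":1,"dx":1,"dy":-0.75,"dz":0,"roll":-0.4467},{"claw":1,"dx":1,"dy":-0.75,"dz":0,"roll":-0.4467},{"claw":1,"dx":1,"dy":-0.75,"dz":0,"roll":-0.4467},{"claw":1,"dx":1,"dy":-0.75,"dz":0,"roll":-0.4467},{"claw":1,"dx":1,"dy":-0.75,"dz":0,"roll":-0.4467}]'; python3 -c "
from h import *
print(shift([.52,.284]),arm.sense())"
```

```text
time: 1.1
eef_pos: [0.4267, -0.2605, 0.2312]
eef_rot: [0.0, 0.911, 0.411, -0.0]
ft_force: [-0.1, -0.7, 0.3]
opening: 0.0001
grip_force: 0.0
(array([ 1.5668e+00, -9.6750e-01, -8.0000e-04]), np.float64(48.58)) {'time': 1.1, 'joints': array([-7.71580798e-01,  3.60396033e-01,  1.74070216e+00, -6.82829085e-04,
        1.04054242e+00, -4.83909654e-02]), 'qd': array([-3.74960181e-02,  4.76346573e-03, -8.33741830e-03, -3.70074690e-03,
       -1.32616632e-05,  8.53440827e-04]), 'joint_efforts': array([ 9.90748778e-01, -3.43848968e+01, -1.53751677e+01,  6.36777305e-02,
        4.87363490e-02,  6.18568039e-03]), 'eef_pos': array([ 0.42674225, -0.26050026,  0.23117702]), 'eef_rot': array([ 8.56802938e-05,  9.11460463e-01,  4.11387576e-01, -2.82807383e-04]), 'ft_force': array([-0.10027866, -0.71581977,  0.31271382]), 'torque': array([ 0.00019203, -0.0049954 , -0.02212159]), 'grip_force': 0.0, 'opening': 8.039282344031043e-05}
```

```bash
python3 -m creep '[{"claw":1,"dx":0.9,"dy":-0.55,"dz":0,"roll":0},{"claw":1,"dx":0.9,"dy":-0.55,"dz":0,"roll":0},{"claw":1,"dx":0.9,"dy":-0.55,"dz":0,"roll":0},{"claw":1,"dx":0.9,"dy":-0.55,"dz":0,"roll":0},{"claw":1,"dx":0.9,"dy":-0.55,"dz":0,"roll":0},{"claw":1,"dx":0.9,"dy":-0.55,"dz":0,"roll":0},{"claw":1,"dx":0.9,"dy":-0.55,"dz":0,"roll":0}]' >/dev/null; python3 -m creep '[{"claw":1,"dx":0.667,"dy":-0.4175,"dz":0,"roll":0},{"claw":1,"dx":0.667,"dy":-0.4175,"dz":0,"roll":0},{"claw":1,"dx":0.667,"dy":-0.4175,"dz":0,"roll":0},{"claw":1,"dx":0.667,"dy":-0.4175,"dz":0,"roll":0},{"claw":1,"dx":0.667,"dy":-0.4175,"dz":0,"roll":0},{"claw":1,"dx":0.667,"dy":-0.4175,"dz":0,"roll":0},{"claw":1,"dx":0.667,"dy":-0.4175,"dz":0,"roll":0},{"claw":1,"dx":0.667,"dy":-0.4175,"dz":0.3,"roll":0},{"claw":1,"dx":0.667,"dy":-0.4175,"dz":0.3,"roll":0},{"claw":1,"dx":0.667,"dy":-0.4175,"dz":0.3,"roll":0}]'; python3 -c "
from h import *
print(shift([.52,.284]))
snap('scene','s2');snap('top','t2')
a=cv2.imread('pics/s2.png')[140:290,190:390];b=cv2.imread('pics/t2.png')[150:300,220:345]
cv2.imwrite('pics/c2.png',np.hstack([cv2.resize(a,None,fx=2.4,fy=2.4),cv2.resize(b,None,fx=2.4,fy=2.4)]))"
```

```text
time: 2.8
eef_pos: [0.5168, 0.2797, 0.1361]
eef_rot: [-0.001, 0.912, 0.409, -0.007]
ft_force: [-0.8, -0.5, 0.2]
opening: -0.0001
grip_force: 0.0
(array([ 0.0176, -0.0015, -0.0002]), np.float64(48.31))
```

View pics/c2.png

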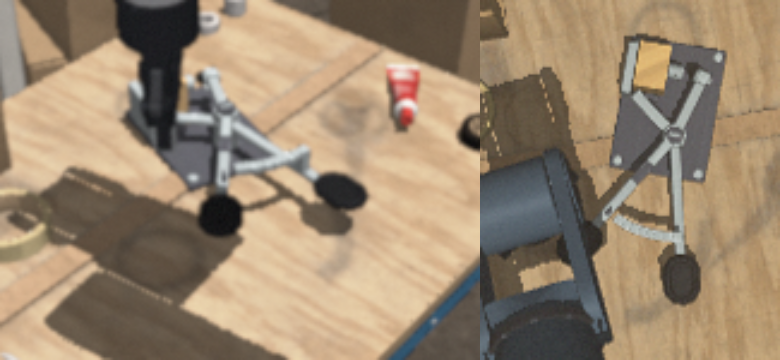

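The picture shows the gripper beside the moving loop and clear of it (loop at about (220,215) in the scene crop). Next I'll lower it.

```bash
python3 -m creep '[{"claw":1,"dx":0,"dy":0,"dz":0.15,"roll":0},{"claw":1,"dx":0,"dy":0,"dz":0.33,"roll":0},{"claw":1,"dx":0,"dy":0,"dz":0.33,"roll":0},{"claw":1,"dx":0,"dy":0,"dz":0.33,"roll":0},{"claw":1,"dx":0,"dy":0,"dz":0.33,"roll":0}]'; python3 -m creep '[{"claw":1,"dx":-0.02,"dy":0,"dz":0,"roll":0},{"claw":1,"dx":-0.04,"dy":0,"dz":0,"roll":0},{"claw":1,"dx":-0.04,"dy":0,"dz":0,"roll":0}]'
```

```text
time: 3.4
eef_pos: [0.5234, 0.2843, 0.0458]
eef_rot: [0.0, 0.912, 0.411, 0.003]
ft_force: [-0.2, -0.1, -0.0]
opening: -0.0001
grip_force: 0.0
time: 3.7
eef_pos: [0.5123, 0.2742, 0.0439]
eef_rot: [0.0, 0.912, 0.411, 0.0]
ft_force: [0.3, 0.2, -0.3]
opening: -0.0001
grip_force: 0.0
```

```bash
python3 -m creep '[{"claw":1,"dx":-0.01,"dy":0,"dz":0.013,"roll":0},{"claw":1,"dx":-0.02,"dy":0,"dz":0.013,"roll":0},{"claw":1,"dx":-0.03,"dy":0,"dz":0.013,"roll":0},{"claw":1,"dx":-0.03,"dy":0,"dz":0.013,"roll":0}]';  python3 -m creep '[{"claw":1,"dx":-0.018,"dy":-0.0031,"dz":0,"roll":-0.0286},{"claw":1,"dx":-0.03,"dy":-0.005,"dz":0,"roll":-0.0477},{"claw":1,"dx":-0.045,"dy":-0.0067,"dz":0,"roll":-0.0716},{"claw":1,"dx":-0.06,"dy":-0.0083,"dz":0,"roll":-0.0955},{"claw":1,"dx":-0.06,"dy":-0.0083,"dz":0,"roll":-0.0955}]'
cat >> h.py <<'E'
P=np.array([.61671,.12452])
def st():
    s=arm.sense();p=s['eef_pos'][:2]-P;F=s['ft_force'];q=s['eef_rot']
    R,a=shift([0,0]); c=-np.array([np.cos(np.radians(a)),np.sin(np.radians(a))]);r=np.array([c[1],-c[0]])
    print('t %.2f th %.3f  c %.4f r %.4f z %.4f  Fpush %.2f Fr %.2f Fz %.2f'%(s['time'],np.radians(a-48.48),p@c,p@r,s['eef_pos'][2],-F[:2]@c,F[:2]@r,F[2]))
E
python3 -c "
from h import *
st()"
```

```text
time: 4.1
eef_pos: [0.5062, 0.2676, 0.0381]
eef_rot: [-0.0, 0.912, 0.411, -0.001]
ft_force: [0.2, -0.1, -0.2]
opening: -0.0004
grip_force: 0.0
time: 4.6
eef_pos: [0.4926, 0.2558, 0.0384]
eef_rot: [0.0, 0.89, 0.456, -0.0]
ft_force: [0.9, 1.2, -1.0]
opening: 0.0001
grip_force: 0.6
t 4.60 th 0.101  c -0.0341 r 0.1774 z 0.0384  Fpush 1.47 Fr -0.00 Fz -0.96
```

```bash
python3 -m creep '[{"claw":1,"dx":-0.018,"dy":-0.0031,"dz":0,"roll":-0.0286},{"claw":1,"dx":-0.03,"dy":-0.005,"dz":0,"roll":-0.0477},{"claw":1,"dx":-0.03,"dy":-0.005,"dz":0,"roll":-0.0477}]' >/dev/null; python3 -c "
from h import *
st()"
python3 -m creep '[{"claw":1,"dx":-0.018,"dy":-0.0031,"dz":0,"roll":-0.0286},{"claw":1,"dx":-0.018,"dy":-0.0031,"dz":0,"roll":-0.0286}]' >/dev/null; python3 -c "
from h import *
st()"
python3 -m creep '[{"claw":1,"dx":-0.018,"dy":-0.0031,"dz":0,"roll":-0.0286},{"claw":1,"dx":-0.018,"dy":-0.0031,"dz":0,"roll":-0.0286}]' >/dev/null; python3 -c "
from h import *
st()"
```

```text
t 4.90 th 0.150  c -0.0346 r 0.1772 z 0.0385  Fpush 2.94 Fr 0.95 Fz -1.05
t 5.10 th 0.180  c -0.0346 r 0.1772 z 0.0384  Fpush 3.06 Fr -0.35 Fz -0.62
t 5.30 th 0.209  c -0.0344 r 0.1772 z 0.0384  Fpush 2.24 Fr -0.03 Fz -1.91
```

```bash
for i in 1; do python3 -m creep '[{"claw":1,"dx":-0.012,"dy":-0.0021,"dz":0,"roll":-0.0191},{"claw":1,"dx":-0.012,"dy":-0.0021,"dz":0,"roll":-0.0191}]' >/dev/null; python3 -c "
from h import *
st()"; done
python3 -m creep '[{"claw":1,"dx":-0.012,"dy":-0.0021,"dz":0,"roll":-0.0191},{"claw":1,"dx":-0.012,"dy":-0.0021,"dz":0,"roll":-0.0191}]' >/dev/null; python3 -c "
from h import *
st()"
python3 -m creep '[{"claw":1,"dx":-0.012,"dy":-0.0021,"dz":0,"roll":-0.0191},{"claw":1,"dx":-0.012,"dy":-0.0021,"dz":0,"roll":-0.0191}]' >/dev/null; python3 -c "
from h import *
st()"
```

```text
t 5.50 th 0.230  c -0.0343 r 0.1772 z 0.0384  Fpush 3.62 Fr -0.02 Fz -1.95
t 5.70 th 0.250  c -0.0340 r 0.1773 z 0.0384  Fpush 3.01 Fr -0.37 Fz -1.52
t 5.90 th 0.270  c -0.0339 r 0.1773 z 0.0384  Fpush 4.32 Fr -0.33 Fz -2.40
```

```bash
python3 -m creep '[{"claw":1,"dx":-0.012,"dy":-0.0021,"dz":0,"roll":-0.0191},{"claw":1,"dx":-0.012,"dy":-0.0021,"dz":0,"roll":-0.0191}]' >/dev/null; python3 -c "
from h import *
st()"
python3 -m creep '[{"claw":1,"dx":-0.012,"dy":-0.0021,"dz":0,"roll":-0.0191},{"claw":1,"dx":-0.012,"dy":-0.0021,"dz":0,"roll":-0.0191}]' >/dev/null; python3 -c "
from h import *
st()"
```

```text
t 6.10 th 0.290  c -0.0339 r 0.1773 z 0.0383  Fpush 3.90 Fr 0.16 Fz -2.98
t 6.30 th 0.310  c -0.0341 r 0.1772 z 0.0384  Fpush 4.61 Fr -0.07 Fz -3.19
```

```bash
python3 -m creep '[{"claw":1,"dx":-0.012,"dy":-0.0021,"dz":0,"roll":-0.0191},{"claw":1,"dx":-0.012,"dy":-0.0021,"dz":0,"roll":-0.0191}]' >/dev/null; python3 -c "
from h import *
st()"
python3 -m creep '[{"claw":1,"dx":-0.006,"dy":-0.0011,"dz":0,"roll":-0.0095},{"claw":1,"dx":-0.006,"dy":-0.0011,"dz":0,"roll":-0.0095}]' >/dev/null; python3 -c "
from h import *
st()"
```

```text
t 6.50 th 0.330  c -0.0344 r 0.1772 z 0.0384  Fpush 5.22 Fr 0.77 Fz -3.08
t 6.70 th 0.339  c -0.0347 r 0.1771 z 0.0384  Fpush 7.19 Fr 0.43 Fz -3.82
```

```bash
python3 -m creep '[{"claw":1,"dx":-0.006,"dy":-0.0011,"dz":0,"roll":-0.0095},{"claw":1,"dx":-0.006,"dy":-0.0011,"dz":0,"roll":-0.0095}]' >/dev/null; python3 -c "
from h import *
st()"
python3 -m creep '[{"claw":1,"dx":-0.006,"dy":-0.0011,"dz":0,"roll":-0.0095},{"claw":1,"dx":-0.006,"dy":-0.0011,"dz":0,"roll":-0.0095}]' >/dev/null; python3 -c "
from h import *
st()"
```

```text
t 6.90 th 0.349  c -0.0350 r 0.1770 z 0.0385  Fpush 9.14 Fr 1.51 Fz -3.74
t 7.10 th 0.358  c -0.0353 r 0.1769 z 0.0385  Fpush 10.65 Fr 2.02 Fz -4.09
```

```bash
python3 -m creep '[{"claw":1,"dx":0,"dy":0,"dz":0,"roll":0}]' >/dev/null; python3 -c "
from h import *
st()"
python3 -m creep '[{"claw":1,"dx":-0.003,"dy":-0.0005,"dz":0,"roll":-0.005},{"claw":1,"dx":-0.003,"dy":-0.0005,"dz":0,"roll":-0.005}]' >/dev/null; python3 -c "
from h import *
st()"
```

```text
t 7.20 th 0.358  c -0.0353 r 0.1770 z 0.0385  Fpush 9.72 Fr 1.64 Fz -3.02
t 7.40 th 0.364  c -0.0356 r 0.1769 z 0.0385  Fpush 11.21 Fr 2.25 Fz -3.82
```

```bash
python3 -m creep '[{"claw":1,"dx":0.02,"dy":0,"dz":0,"roll":0},{"claw":1,"dx":0.06,"dy":0,"dz":0,"roll":0},{"claw":1,"dx":0.12,"dy":0,"dz":0,"roll":0},{"claw":1,"dx":0.25,"dy":0,"dz":-0.1,"roll":0},{"claw":1,"dx":0.4,"dy":0,"dz":-0.25,"roll":0},{"claw":1,"dx":0.5,"dy":0,"dz":-0.3,"roll":0},{"claw":1,"dx":0.5,"dy":0,"dz":-0.3,"roll":0},{"claw":1,"dx":0.5,"dy":0,"dz":-0.3,"roll":0},{"claw":1,"dx":0.5,"dy":0,"dz":-0.3,"roll":0}]'; python3 - <<'E'
from h import *
st()
a=snap('top','t3')[0][150:290,220:340]
cv2.imwrite('pics/c3.png',cv2.resize(a,None,fx=4.2,fy=4.2,interpolation=cv2.INTER_CUBIC))
E
```

```text
time: 8.3
eef_pos: [0.5133, 0.3574, 0.127]
eef_rot: [-0.0, 0.822, 0.569, -0.003]
ft_force: [0.6, -0.7, 0.3]
opening: -0.0003
grip_force: 0.0
t 8.30 th 0.365  c -0.1816 r 0.1787 z 0.1270  Fpush -0.42 Fr -0.82 Fz 0.27
```

View pics/c3.png

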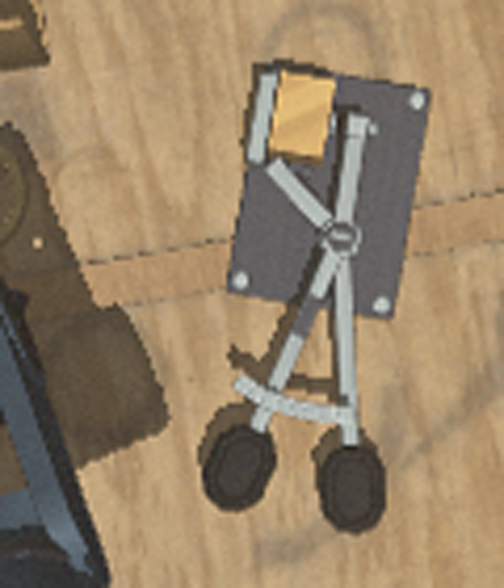

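The clamp is holding by itself: the moving loop is at crop (239,467) and the jaw is against the pin. The picture also gives the press point.

```bash
python3 -m creep '[{"claw":1,"dx":0,"dy":0,"dz":0,"roll":0},{"claw":1,"dx":0,"dy":0,"dz":0,"roll":0},{"claw":1,"dx":0,"dy":0,"dz":0,"roll":0},{"claw":1,"dx":0,"dy":0,"dz":0,"roll":0},{"claw":1,"dx":0,"dy":0,"dz":0,"roll":0},{"claw":1,"dx":0,"dy":0,"dz":0,"roll":0},{"claw":1,"dx":0,"dy":0,"dz":0,"roll":0},{"claw":1,"dx":0,"dy":0,"dz":0,"roll":0},{"claw":1,"dx":0,"dy":0,"dz":0,"roll":0},{"claw":1,"dx":0,"dy":0,"dz":0,"roll":0},{"claw":1,"dx":0,"dy":0,"dz":0,"roll":0},{"claw":1,"dx":0,"dy":0,"dz":0,"roll":0},{"claw":1,"dx":0,"dy":0,"dz":0,"roll":0},{"claw":1,"dx":0,"dy":0,"dz":0,"roll":0},{"claw":1,"dx":0,"dy":0,"dz":0,"roll":0}]'; python3 - <<'E'
from h import *
L=atz('top',[[239/4.2+220-.4,467/4.2+150-.4]],.057)[0];r=L[:2]-P
a=np.arctan2(r[1],r[0]);T=P+.178*np.array([np.cos(a),np.sin(a)])
print(L,np.linalg.norm(r),np.degrees(a),a-np.radians(138.48),T,shift(T))
E
```

```text
time: 9.85
eef_pos: [0.5156, 0.359, 0.1284]
eef_rot: [0.0, 0.822, 0.569, 0.0]
ft_force: [-0.7, -0.1, -0.3]
opening: 0.0004
grip_force: 0.0
[0.45529103 0.19503097 0.057     ] 0.17614732880955108 156.4033514889283 0.31282149647402724 [0.45359327 0.19577259] (array([-0.5819, -0.0021, -0.    ]), np.float64(69.41))
```

```bash
python3 -m creep '[{"claw":1,"dx":-0.15,"dy":0,"dz":0,"roll":0.05},{"claw":1,"dx":-0.3,"dy":0,"dz":0,"roll":0.05},{"claw":1,"dx":-0.45,"dy":0,"dz":0,"roll":0.05},{"claw":1,"dx":-0.58,"dy":0,"dz":0,"roll":0.05},{"claw":1,"dx":-0.58,"dy":0,"dz":0.1,"roll":0.05},{"claw":1,"dx":-0.58,"dy":0,"dz":0.19,"roll":0.05},{"claw":1,"dx":-0.58,"dy":0,"dz":0.19,"roll":0.05},{"claw":1,"dx":-0.58,"dy":0,"dz":0.19,"roll":0.05}]' >/dev/null; python3 - <<'E'
from h import *
st()
a=snap('scene','s4')[0][160:280,230:390]
cv2.imwrite('pics/c4.png',cv2.resize(a,None,fx=4.5,fy=4.5,interpolation=cv2.INTER_CUBIC))
E
```

```text
t 10.65 th 0.313  c -0.0007 r 0.1774 z 0.0715  Fpush 0.68 Fr -0.23 Fz 0.43
```

View pics/c4.png

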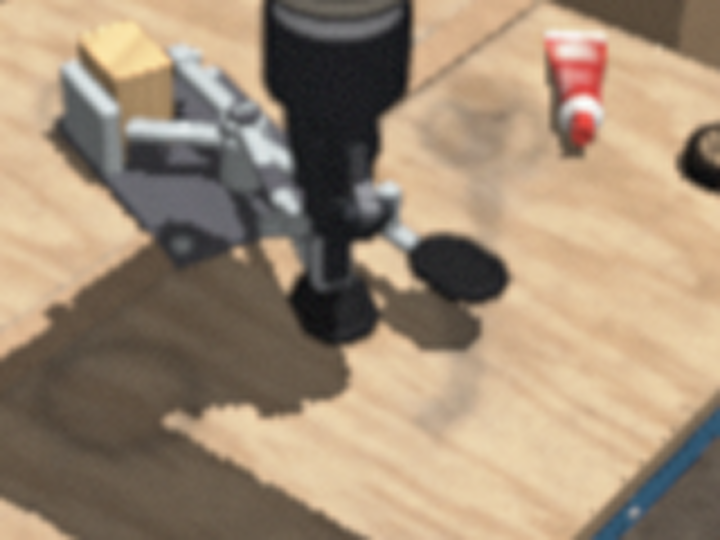

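The closed fingertips are centred over the moving loop (crop (335,300)), and the fixed loop is clear of them. Next I'll press down.

```bash
python3 -m creep '[{"claw":1,"dx":0,"dy":0,"dz":0.03,"roll":0},{"claw":1,"dx":0,"dy":0,"dz":0.055,"roll":0},{"claw":1,"dx":0,"dy":0,"dz":0.055,"roll":0}]' >/dev/null; python3 -c "
from h import *
st()"; python3 -m creep '[{"claw":1,"dx":0,"dy":0,"dz":0.007,"roll":0},{"claw":1,"dx":0,"dy":0,"dz":0.01,"roll":0},{"claw":1,"dx":0,"dy":0,"dz":0.01,"roll":0}]' >/dev/null; python3 -c "
from h import *
st()"
```

```text
t 11.00 th 0.313  c -0.0011 r 0.1772 z 0.0546  Fpush 0.96 Fr 0.33 Fz 1.60
t 11.30 th 0.313  c -0.0011 r 0.1771 z 0.0521  Fpush 1.96 Fr 0.24 Fz 2.89
```

```bash
python3 -m creep '[{"claw":1,"dx":0,"dy":0,"dz":0.01,"roll":0},{"claw":1,"dx":0,"dy":0,"dz":0.019,"roll":0},{"claw":1,"dx":0,"dy":0,"dz":0.019,"roll":0}]' >/dev/null; python3 -c "
from h import *
st()"
```

```text
t 11.60 th 0.313  c -0.0009 r 0.1770 z 0.0460  Fpush 1.86 Fr -0.74 Fz 2.77
```

```bash
python3 - <<'E'
from h import *
st()
a=snap('scene','s5')[0][160:280,230:390]
b=snap('top','t5')[0][170:290,240:340]
cv2.imwrite('pics/c5.png',np.hstack([cv2.resize(x,None,fx=3,fy=3,interpolation=cv2.INTER_CUBIC) for x in(a,b)]))
E
```

```text
t 11.60 th 0.313  c -0.0009 r 0.1770 z 0.0460  Fpush 1.86 Fr -0.74 Fz 2.77
```

View pics/c5.png

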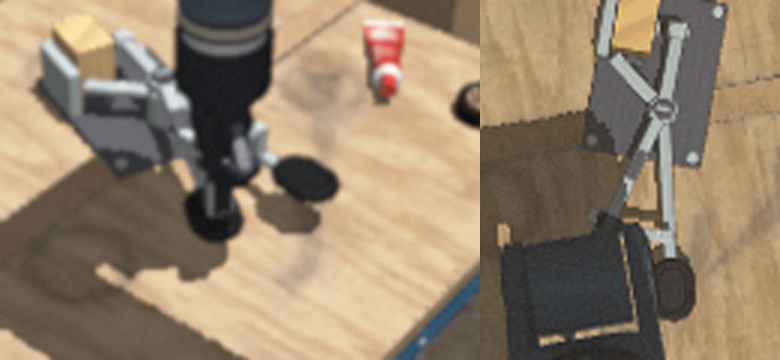

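The fingertips are still on the loop and pressing it down. Next I'll follow the opening arc, keeping the loop down.

```bash
python3 -m creep '[{"claw":1,"dx":0.018,"dy":0.0003,"dz":0.004,"roll":0.0286},{"claw":1,"dx":0.0356,"dy":0.0011,"dz":0.004,"roll":0.0573},{"claw":1,"dx":0.053,"dy":0.0024,"dz":0.004,"roll":0.086},{"claw":1,"dx":0.071,"dy":0.0043,"dz":0.004,"roll":0.1146},{"claw":1,"dx":0.071,"dy":0.0043,"dz":0.004,"roll":0.1146}]' >/dev/null; python3 -c "
from h import *
st()"
```

```text
t 12.20 th 0.194  c -0.0015 r 0.1769 z 0.0452  Fpush 1.69 Fr -1.25 Fz 3.73
```

```bash
python3 -m creep '[{"claw":1,"dx":0.0178,"dy":0.0003,"dz":0,"roll":0.0286},{"claw":1,"dx":0.0356,"dy":0.0011,"dz":0,"roll":0.0573},{"claw":1,"dx":0.053,"dy":0.0024,"dz":0,"roll":0.086},{"claw":1,"dx":0.071,"dy":0.0043,"dz":0,"roll":0.1146},{"claw":1,"dx":0.0886,"dy":0.0067,"dz":0,"roll":0.143},{"claw":1,"dx":0.103,"dy":0.009,"dz":0,"roll":0.167},{"claw":1,"dx":0.1144,"dy":0.0111,"dz":0,"roll":0.1853},{"claw":1,"dx":0.1144,"dy":0.0111,"dz":0,"roll":0.1853}]' >/dev/null; python3 - <<'E'
from h import *
st()
a=snap('scene','s6')[0][160:280,230:390]
b=snap('top','t6')[0][170:290,240:340]
cv2.imwrite('pics/c6.png',np.hstack([cv2.resize(x,None,fx=3,fy=3,interpolation=cv2.INTER_CUBIC) for x in(a,b)]))
E
```

```text
t 13.00 th -0.001  c 0.0005 r 0.1784 z 0.0447  Fpush -2.39 Fr -0.70 Fz 3.80
```

View pics/c6.png

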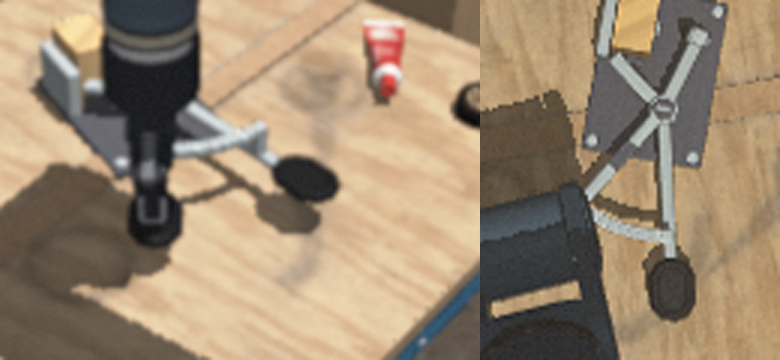

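The clamp is open: the moving handle is back at its starting angle and the fingers are still on the loop. I'll lift straight up, back away and check.

```bash
python3 -m creep '[{"claw":1,"dx":0,"dy":0,"dz":-0.03,"roll":0},{"claw":1,"dx":0,"dy":0,"dz":-0.08,"roll":0},{"claw":1,"dx":0,"dy":0,"dz":-0.2,"roll":0},{"claw":1,"dx":0.15,"dy":0,"dz":-0.35,"roll":0},{"claw":1,"dx":0.3,"dy":0,"dz":-0.4,"roll":0},{"claw":1,"dx":0.45,"dy":0,"dz":-0.4,"roll":0},{"claw":1,"dx":0.5,"dy":0,"dz":-0.4,"roll":0},{"claw":1,"dx":0.5,"dy":0,"dz":-0.4,"roll":0},{"claw":1,"dx":0.5,"dy":0,"dz":-0.4,"roll":0},{"claw":1,"dx":0.5,"dy":0,"dz":-0.4,"roll":0}]'; python3 - <<'E'
from h import *
a=snap('top','t7')[0][150:290,220:340]
cv2.imwrite('pics/c7.png',cv2.resize(a,None,fx=4.2,fy=4.2,interpolation=cv2.INTER_CUBIC))
E
```

```text
time: 14.1
eef_pos: [0.5825, 0.3541, 0.1644]
eef_rot: [0.0, 0.912, 0.41, -0.001]
ft_force: [-0.3, 0.2, 0.5]
opening: 0.0
grip_force: 0.0
```

View pics/c7.png

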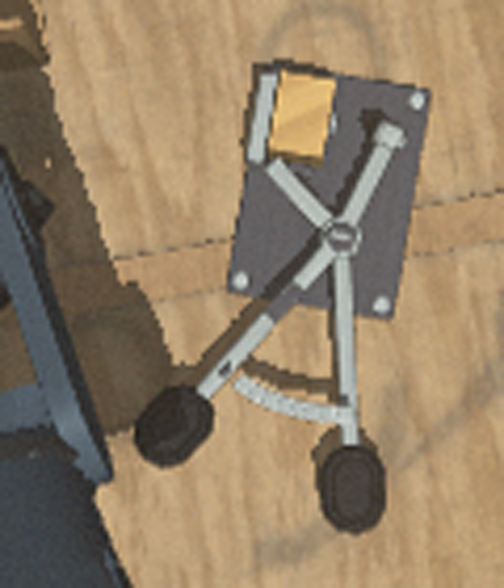

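The clamp is fully open (loop at crop (174,425), same as at the start), the pin is almost flush at (333,125), and the robot is clear.

```bash
python3 -c "
from plant import arm
print(arm.close_job())"
```

```text
the job is handed in; nothing more can be done
None
```

I pressed the pin home with about 11 N at the loop, the clamp held by itself for about 3 s, then I freed the teeth and opened it fully with the pin left in; the job was handed in at about 14 s.

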